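# Screw down and hasp the rod case

### The arm

A 6-joint arm with a two-finger parallel gripper is mounted at the origin on a cart in front of the work surface, level with it; the furniture and walls round the work are solid. World frame = base frame: x ahead of the robot, y to its left, z up, the work surface at z = 0. Lengths are in m, angles in rad, forces in N, time in s.
With the tool pointing down it reaches from about 0.3 to 0.875 m from the base axis. Payload 4.2 kg.
Tool frame: the origin (TCP) lies midway between the tips of the shut fingers; the grasp point (between the pads) lies behind it (r.hold_point_z is the z of the grasp point in the tool frame, in m); z points along the fingers, y is the line along which they close (so a half turn about z gives the same grasp; the last joint's range is limited). The gripper opens to 85 mm and grips with 20 to 120 N. Pads are 22 mm wide; open, the fingers measure 114 mm over their backs; the gripper's body (76 mm by 85 mm) begins 54 mm behind the grasp point. The pads swing forward as they close: fully open they stand 13 mm farther back than shut.
Start: joints at [-1.267, 0.32, 1.565, -0, 1.257, -0.02], TCP at [0.183, -0.545, 0.231] pointing down, gripper open.
Joint ranges: [-3.11, 3.11], [-0.84, 2.01], [0.21, 2.61], [-1.34, 4.49], [0.05, 2.63], [-2.56, 2.56]. Speed limits (rad/s): [2.57, 2.57, 3.14, 3.14, 3.14, 3.14].

### API

Orientations are given as a unit quaternion [w, x, y, z].
In Python, from bench import r gives the robot as it stands.
- The arm moves only by the tool send_rows, never from a script. Its argument "rows" is a list of rows, each an object with "linear": the shift along the tool's x, y, z in m, a list of three; "angular": the turn, a rotation vector about the tool's x, y, z in rad, a list of three. A call has 1 to 20 rows; each row shifts and turns the commanded pose from where the row before left it, along the tool's axes as they then stand; what a row does not reach is not made up. A row lasts 1/10 s, in which the tool goes at most 50 mm and 8.59 degrees, less where a joint would pass 70% of its speed; a pose out of reach is approached as far as the arm can. A call with a gripper value outside its range is refused whole. "grip" is the closure, from -1 (fully open) to 1 (shut), set as the call begins (left out, the last holds). The fingers move at their own pace and stop on an object; "newtons" is the grip in N (left out, the last holds). Time passes only in rows, so rows that do not move let the fingers close. It gives the time, the measured TCP pose, the force, the opening and the grip force at its end, in the units of the state.
- r.read_state(): the state, without advancing time (a new reading comes with each control period).
- r.snapshot(name): name is "scene" or "side" or "wrist"; returns a dict with "image" (400x640x3 uint8, red, green, blue), "K" (3x3 intrinsics, pixels), "dist_coeffs" ([k1, k2, p1, p2, k3] as OpenCV has them; the pictures are not rectified), "world_from_camera" (4x4, takes a point from camera to world coordinates). Camera axes: x right, y up, looking along -z (the intrinsics and any distortion apply to the point x, -y, -z); pixel columns grow to the right and rows downward; lengths in m; the calibration is good to about 2 mm. A picture is of the moment at which its call begins. There is no depth.
- r.close_job(): hands the job in; it is judged then, once.
The state is a dict: "t": time; "joint_pos": joint angles; "joint_vel": joint speeds; "joint_efforts": joint torques, N m; "ee_pos": TCP position; "eef_rot": TCP orientation; "wrist_force": force on the tool from outside, world axes, zero at the start; "moment": the same for the moment, N m; "grip_width": finger opening in m; "gripper_force": force on a finger pad.
Only numpy, scipy, OpenCV 4.12 (cv2) and the standard library are available. Lean on these libraries where they do the work, as an engineer would, in place of code of your own. Each camera call takes 0.05 s, during which the arm holds its last target. There are 200 camera calls.

### The job

Close up the sealed welding-rod case: wind its handwheel clockwise (seen from above), about one full turn, until it comes up against its stop, which draws the lid down. Then swing the hasp that is folded outwards at the end of the case over the lid, and press its end down until the sprung staple has snapped over it and it lies flat on the lid. Let go of everything.

Things in the scene. Friction and masses are not known exactly. Their poses are not given: they have to be found in the camera images.
- rod_case: the fixed grey steel case, 100 x 230 x 150 mm (x, y, z), with a bare steel lid 10 mm thick over it. Origin: centre of its underside on the bench; z up, y along its length. The handwheel is in its +y half, the hasp at its -y end. The lid's top is 168 mm above the bench while the wheel is unwound and 160 mm when it is wound home; while it stands proud the hasp cannot lie flat
- wheel (a joint): black disc handwheel on the lid, 90 mm across, 13 to 24 mm above the lid; its upright revolving grip stands 36 mm from the axis. Value in rad: 0 unwound, grows clockwise seen from above, stop at 6.9
- wheel_axis (a point): point on the handwheel's vertical axis, level with the middle of the grip, 48 mm above the lid's top; sinks with the lid
- wheel_grip (a point): mid-height of the wheel's upright revolving grip, a dark steel cylinder 20 mm across and 41 mm tall that turns freely on its pin
- hasp (a joint): angle of the hasp in rad: 0 lying flat on the lid with the staple through its slot (home), 1.57 upright, 3.14 level outwards. The hinge is stiff: it stays where it is left
- hasp_hinge (a point): middle of the hasp's hinge axis, at the -y end of the case, 163.5 mm above the bench; the axis runs along the case's x
- hasp_end (a point): middle of the rolled outer end of the hasp, 100 mm from the hinge. The hasp is a plain steel plate 45 mm wide (along the hinge axis) and 4 mm thick, with a slot 25 mm square from 46 to 71 mm from the hinge; beyond the slot is a full-width end tab. When it is down, the tab lies between two steel guide cheeks on the lid, 52 mm apart and 13 mm tall, so that fingers cannot stay beside it
- staple_top (a point): top of the sprung staple on the lid, a dark steel post 16 mm wide that rises 24 mm from the lid, 62 mm from the hinge line. Its bevelled nose points away from the hinge, is pushed back by the inner edge of the hasp's end tab (10 to 15 N on the tab) and snaps out over it

How it is judged:
By the outcome, as a careful person would: the job done as asked, in the order asked, and still so for the second after the job is handed in, with the robot touching nothing.
It also fails if it takes over 69 s, if anything falls off the work surface, if the arm or the gripper's body presses on something with over 40 N, if the wrist force passes 120 N, or if a joint passes its speed limit or range.

## Working session

There is one attempt and no reset: what is moved stays moved. The work goes in short steps, Python scripts to look and compute and a tool call to move; the robot and the scene stay as the last step left them, time stands still between calls to the robot, and variables do not carry over. Pictures are saved under pics/ and viewed, at most 12 in all, crops included, and the job is handed in when it is done.

Besides the shell and the picture viewer there is one more tool, called by a JSON object that holds its "name" and its "arguments". send_rows: Moves the arm, as the interface text tells. Its arguments: {"type":"object","properties":{"rows":{"type":"array","items":{"type":"object","properties":{"linear":{"type":"array","items":{"type":"number"}},"angular":{"type":"array","items":{"type":"number"}}}}},"grip":{"type":"number"},"newtons":{"type":"number"}},"required":["rows"]}

```bash
mkdir -p pics; ls
cat > h.py <<'E'
import numpy as np, cv2
from bench import r
from scipy.spatial.transform import Rotation as R
def snap(n,save=None):
    s=r.snapshot(n)
    if save: cv2.imwrite(f'pics/{save}.png',s['image'][:,:,::-1])
    return s
def ray(s,uv):
    K=np.array(s['K']);p=cv2.undistortPoints(np.array([[uv]],float),K,np.array(s['dist_coeffs']))[0,0]
    T=np.array(s['world_from_camera']);d=T[:3,:3]@np.array([p[0],-p[1],-1]);return T[:3,3],d/np.linalg.norm(d)
def onz(s,uv,z):
    o,d=ray(s,uv);return o+d*(z-o[2])/d[2]
def proj(s,P):
    T=np.linalg.inv(np.array(s['world_from_camera']));c=(T[:3,:3]@np.atleast_2d(P).T).T+T[:3,3]
    c=c*[1,-1,-1];return cv2.projectPoints(c.reshape(-1,1,3),np.zeros(3),np.zeros(3),np.array(s['K']),np.array(s['dist_coeffs']))[0][:,0]
E
python3 - <<'E'
from h import *
a=snap('scene');b=snap('side')
for s,n in((a,'scene0'),(b,'side0')):
    cv2.imwrite(f'pics/{n}.png',s['image'][:,:,::-1]); print(n,np.round(s['world_from_camera'],3).tolist(),np.round(s['K'],1).tolist())
st=r.read_state();print(st,r.hold_point_z)
E
```

```text
pics
scene0 [[-0.538, 0.354, -0.765, -0.182], [-0.843, -0.253, 0.475, 0.69], [-0.025, 0.9, 0.434, 0.501], [0.0, 0.0, 0.0, 1.0]] [[424.0, 0.0, 310.7], [0.0, 424.0, 195.9], [0.0, 0.0, 1.0]]
side0 [[-0.993, 0.079, -0.088, 0.381], [-0.116, -0.522, 0.845, 0.997], [0.021, 0.849, 0.527, 0.582], [0.0, 0.0, 0.0, 1.0]] [[452.3, 0.0, 318.8], [0.0, 452.3, 197.0], [0.0, 0.0, 1.0]]
{'t': 0.1, 'joint_pos': array([-1.26700028e+00,  3.20201232e-01,  1.56555187e+00, -4.36281606e-06,
        1.25742964e+00, -1.99889822e-02]), 'joint_vel': array([-0.00034763, -0.00195298, -0.00227671,  0.00052981,  0.00025758,
        0.00082673]), 'joint_efforts': array([ 8.68242250e-05, -4.16408372e+01, -2.34704608e+01,  3.86105160e-05,
        5.03312200e-03, -4.85671194e-06]), 'ee_pos': array([ 0.18281535, -0.5447037 ,  0.23058372]), 'eef_rot': array([-7.86756073e-04,  9.86923583e-01,  1.61186875e-01, -1.14494629e-04]), 'wrist_force': array([0.3197962 , 0.32878959, 0.64179724]), 'moment': array([-0.0069672 ,  0.01779132, -0.0491368 ]), 'gripper_force': 0.0, 'grip_width': 0.08548670663071377} -0.0187
```

View pics/scene0.png

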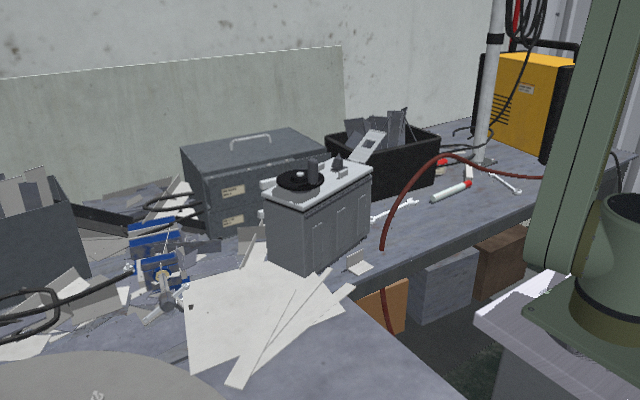

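View pics/side0.png

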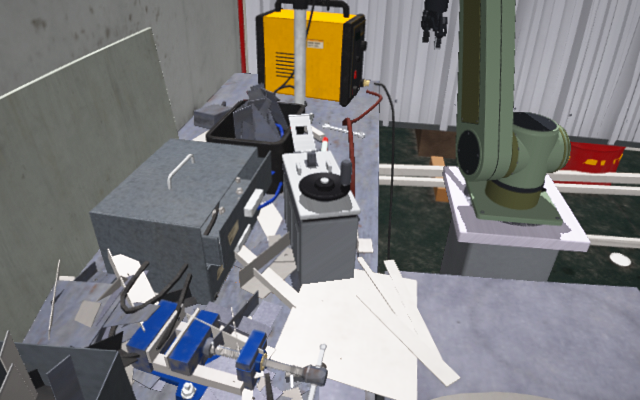

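The case is near (320,200) in scene and (320,210) in side, with its wheel in the foreground half and the hasp at the far end: (368,146) in scene, (302,130) in side. I'll enlarge both.

Run:
```python
import cv2,numpy as np
a=cv2.imread('pics/scene0.png')[120:220,255:395];b=cv2.imread('pics/side0.png')[105:225,270:370]
a=cv2.resize(a,None,fx=3,fy=3,interpolation=2);b=cv2.resize(b,None,fx=3.75,fy=3.75,interpolation=2)
c=np.zeros((450,800,3),np.uint8);c[:300,:420]=a;c[:450,422:422+375]=b
cv2.imwrite('pics/crop0.png',c)
```

```text
(no output)
```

View pics/crop0.png

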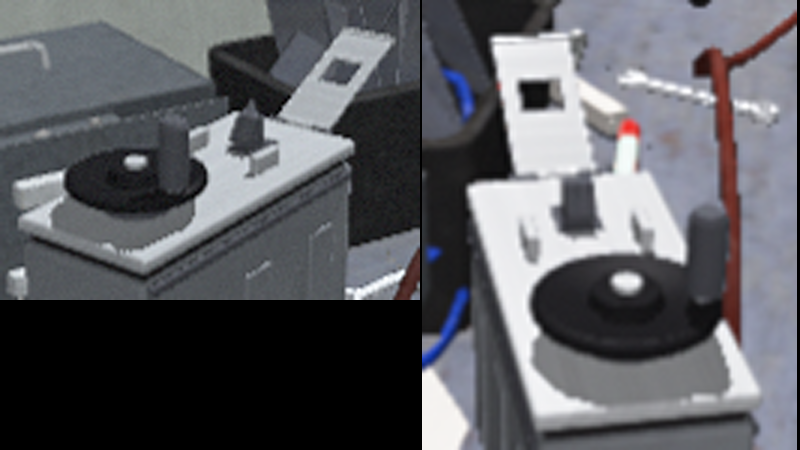

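```bash
cat >> h.py <<'E'
A=lambda x,y:(x/3+255,y/3+120)
B=lambda x,y:((x-422)/3.75+270,y/3.75+105)
def tri(s1,u1,s2,u2):
    o1,d1=ray(s1,u1);o2,d2=ray(s2,u2)
    M=np.stack([d1,-d2],1);t=np.linalg.lstsq(M,o2-o1,rcond=None)[0]
    p,q=o1+t[0]*d1,o2+t[1]*d2;return (p+q)/2,np.linalg.norm(p-q)
E
python3 - <<'E'
from h import *
a=snap('scene');b=snap('side')
print('scene lid',[onz(a,A(*p),.168).round(4)[:2] for p in((148,268),(20,222),(353,145))])
print('side lid',[onz(b,B(*p),.168).round(4)[:2] for p in((535,415),(757,392),(470,186),(645,175))])
for n,p,q in(('gript',(174,118),(709,207)),('gripbot',(174,190),(707,300)),('hub',(135,160),(627,282)),('enL',(340,28),(493,37)),('enR',(395,38),(577,40)),('stap',(249,102),(577,178)),('disc',(136,178),(628,300)),('slotTR',(361,64),(563,80)),('hingeL',(276,112),(510,178)),('hingeR',(330,132),(592,172))):
    x,e=tri(a,A(*p),b,B(*q));print(n,x.round(4),round(e,4))
E
```

```text
scene lid [array([0.3665, 0.3626]), array([0.4637, 0.3947]), array([0.4406, 0.1502])]
side lid [array([0.4733, 0.3948]), array([0.3783, 0.3623]), array([0.5418, 0.1811]), array([0.4488, 0.1525])]
gript [0.4063 0.3177 0.2358] 0.0006
gripbot [0.4047 0.3203 0.1902] 0.0024
hub [0.4415 0.3247 0.1985] 0.0016
enL [0.547  0.0756 0.2125] 0.0007
enR [0.499  0.0634 0.2117] 0.0043
stap [0.4794 0.2122 0.1973] 0.0082
disc [0.4407 0.3246 0.1878] 0.0004
slotTR [0.5033 0.0916 0.1968] 0.0025
hingeL [0.5242 0.1547 0.1648] 0.0062
hingeR [0.48   0.1385 0.1616] 0.0016
```

{"name": "send_rows", "arguments": {"rows": [{"linear": [0, 0, -0.009], "angular": [0, 0, -0.1428]}, {"linear": [0, 0, -0.009], "angular": [0, 0, -0.1428]}, {"linear": [0, 0, -0.009], "angular": [0, 0, -0.1428]}, {"linear": [0, 0, -0.009], "angular": [0, 0, -0.1428]}, {"linear": [0, 0, -0.009], "angular": [0, 0, -0.1428]}, {"linear": [0, 0, -0.009], "angular": [0, 0, -0.1428]}, {"linear": [0, 0, -0.009], "angular": [0, 0, -0.1428]}, {"linear": [0, 0, -0.009], "angular": [0, 0, -0.1428]}, {"linear": [0, 0, -0.009], "angular": [0, 0, -0.1428]}, {"linear": [0, 0, -0.009], "angular": [0, 0, -0.1428]}, {"linear": [0, 0, -0.009], "angular": [0, 0, -0.1428]}], "grip": -1}}

```text
t: 1.3
ee_pos: [0.1829, -0.545, 0.3304]
eef_rot: [-0.0, 0.581, 0.814, 0.0]
wrist_force: [-0.0, 1.0, -1.0]
grip_width: 0.0853
gripper_force: 0.0
```

{"name": "send_rows", "arguments": {"rows": [{"linear": [0.0328, 0.0318, 0]}, {"linear": [0.0328, 0.0318, 0]}, {"linear": [0.0328, 0.0318, 0]}, {"linear": [0.0328, 0.0318, 0]}, {"linear": [0.0328, 0.0318, 0]}, {"linear": [0.0328, 0.0318, 0]}, {"linear": [0.0328, 0.0318, 0]}, {"linear": [0.0328, 0.0318, 0]}, {"linear": [0.0328, 0.0318, 0]}, {"linear": [0.0328, 0.0318, 0]}, {"linear": [0.0328, 0.0318, 0]}, {"linear": [0.0328, 0.0318, 0]}, {"linear": [0.0443, 0.0129, 0]}, {"linear": [0.0443, 0.0129, 0]}, {"linear": [0.0443, 0.0129, 0]}, {"linear": [0.0443, 0.0129, 0]}, {"linear": [0.0443, 0.0129, 0]}, {"linear": [0.0443, 0.0129, 0]}, {"linear": [0.0443, 0.0129, 0]}, {"linear": [0.0443, 0.0129, 0]}]}}

```text
validation failed for argument at $.ro...
```

{"name": "send_rows", "arguments": {"rows": [{"linear": [0.0328, 0.0318, 0], "angular": [0, 0, 0]}, {"linear": [0.0328, 0.0318, 0], "angular": [0, 0, 0]}, {"linear": [0.0328, 0.0318, 0], "angular": [0, 0, 0]}, {"linear": [0.0328, 0.0318, 0], "angular": [0, 0, 0]}, {"linear": [0.0328, 0.0318, 0], "angular": [0, 0, 0]}, {"linear": [0.0328, 0.0318, 0], "angular": [0, 0, 0]}, {"linear": [0.0328, 0.0318, 0], "angular": [0, 0, 0]}, {"linear": [0.0328, 0.0318, 0], "angular": [0, 0, 0]}, {"linear": [0.0328, 0.0318, 0], "angular": [0, 0, 0]}, {"linear": [0.0328, 0.0318, 0], "angular": [0, 0, 0]}, {"linear": [0.0328, 0.0318, 0], "angular": [0, 0, 0]}, {"linear": [0.0328, 0.0318, 0], "angular": [0, 0, 0]}, {"linear": [0.0443, 0.0129, 0], "angular": [0, 0, 0]}, {"linear": [0.0443, 0.0129, 0], "angular": [0, 0, 0]}, {"linear": [0.0443, 0.0129, 0], "angular": [0, 0, 0]}, {"linear": [0.0443, 0.0129, 0], "angular": [0, 0, 0]}, {"linear": [0.0443, 0.0129, 0], "angular": [0, 0, 0]}, {"linear": [0.0443, 0.0129, 0], "angular": [0, 0, 0]}, {"linear": [0.0443, 0.0129, 0], "angular": [0, 0, 0]}, {"linear": [0.0443, 0.0129, 0], "angular": [0, 0, 0]}]}}

```text
t: 3.3
ee_pos: [0.404, 0.3201, 0.3302]
eef_rot: [0.0, 0.584, 0.812, -0.0]
wrist_force: [0.6, -0.3, -0.1]
grip_width: 0.0855
gripper_force: 0.0
```

Run:
```python
from h import *
s=snap('wrist','w0');st=r.read_state();print(st['t'],st['ee_pos'],st['eef_rot'],st['joint_pos'],R.from_quat(np.roll(st['eef_rot'],-1)).as_matrix().round(3))
print(proj(s,[[.4055,.3185,.236],[.441,.3245,.2]]))
```

```text
3.35 [0.40369446 0.32671789 0.32933889] [-0.00230487  0.58206507  0.81313623  0.00210077] [0.65480019 0.18228761 1.50783558 0.00567361 1.44879004 0.32585989] [[-0.322  0.947 -0.001]
 [ 0.947  0.322  0.006]
 [ 0.006  0.001 -1.   ]]
[[322.43205946 207.07392393]
 [366.20634823 200.04951183]]
```

View pics/w0.png

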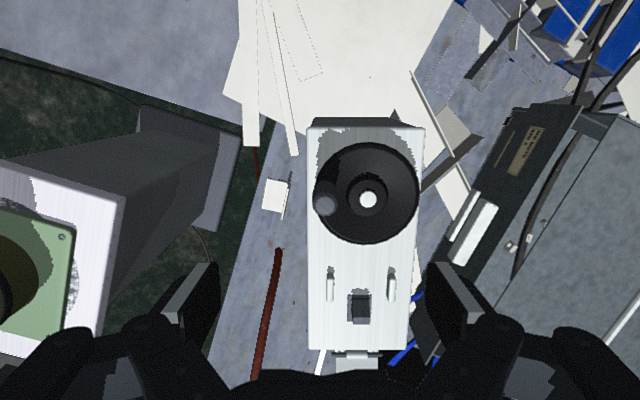

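The wrist view shows the grip top at (325,205) and the hub at (369,199), within 3 px of what I predicted. I'll go down and grip.

{"name": "send_rows", "arguments": {"rows": [{"linear": [0, 0.001, 0.025], "angular": [0, 0, 0]}, {"linear": [0, 0, 0.025], "angular": [0, 0, 0]}, {"linear": [0, 0, 0.025], "angular": [0, 0, 0]}, {"linear": [0, 0, 0.025], "angular": [0, 0, 0]}, {"linear": [0, 0, 0.015], "angular": [0, 0, 0]}, {"linear": [0, 0, 0.009], "angular": [0, 0, 0]}, {"linear": [0, 0, 0], "angular": [0, 0, 0]}, {"linear": [0, 0, 0], "angular": [0, 0, 0]}]}}

```text
t: 4.15
ee_pos: [0.4059, 0.3187, 0.2069]
eef_rot: [0.0, 0.584, 0.812, 0.0]
wrist_force: [0.3, 0.6, -0.1]
grip_width: 0.0851
gripper_force: 0.0
```

{"name": "send_rows", "arguments": {"rows": [{"linear": [0, 0, 0], "angular": [0, 0, 0]}, {"linear": [0, 0, 0], "angular": [0, 0, 0]}, {"linear": [0, 0, 0], "angular": [0, 0, 0]}, {"linear": [0, 0, 0], "angular": [0, 0, 0]}, {"linear": [0, 0, 0], "angular": [0, 0, 0]}, {"linear": [0, 0, 0], "angular": [0, 0, 0]}, {"linear": [0, 0, 0], "angular": [0, 0, 0]}, {"linear": [0, 0, 0], "angular": [0, 0, 0]}], "grip": 1, "newtons": 40}}

```text
t: 4.95
ee_pos: [0.406, 0.3188, 0.2067]
eef_rot: [0.0, 0.584, 0.812, 0.001]
wrist_force: [1.3, -0.1, 2.7]
grip_width: 0.0187
gripper_force: 39.1
```

Run:
```python
import numpy as np
ph=np.radians(171-np.concatenate([[0,4],np.arange(12,413,10)]))
x=36*np.sin(ph);y=36*np.cos(ph)
P=np.round(np.stack([x,y],1),1);d=np.diff(P,axis=0)
for i in range(0,len(d),11):print(i,np.round(d[i:i+11],1).tolist())
```

```text
0 [[2.5, 0.5], [4.8, 1.5], [5.6, 2.7], [5.1, 3.7], [4.4, 4.5], [3.5, 5.2], [2.5, 5.8], [1.6, 6.1], [0.4, 6.2], [-0.7, 6.3], [-1.7, 6.0]]
11 [[-2.7, 5.6], [-3.7, 5.1], [-4.5, 4.4], [-5.2, 3.5], [-5.8, 2.5], [-6.1, 1.6], [-6.2, 0.4], [-6.3, -0.7], [-6.0, -1.7], [-5.6, -2.7], [-5.1, -3.7]]
22 [[-4.4, -4.5], [-3.5, -5.2], [-2.5, -5.8], [-1.6, -6.1], [-0.4, -6.2], [0.7, -6.3], [1.7, -6.0], [2.7, -5.6], [3.7, -5.1], [4.5, -4.4], [5.2, -3.5]]
33 [[5.8, -2.5], [6.1, -1.6], [6.2, -0.4], [6.3, 0.7], [6.0, 1.7], [5.6, 2.7], [5.1, 3.7], [4.4, 4.5], [3.5, 5.2]]
```

First quarter turn, then I'll check the force.

{"name": "send_rows", "arguments": {"rows": [{"linear": [0.0025, 0.0005, 0], "angular": [0, 0, 0]}, {"linear": [0.0048, 0.0015, 0.0002], "angular": [0, 0, 0]}, {"linear": [0.0056, 0.0027, 0.0002], "angular": [0, 0, 0]}, {"linear": [0.0051, 0.0037, 0.0002], "angular": [0, 0, 0]}, {"linear": [0.0044, 0.0045, 0.0002], "angular": [0, 0, 0]}, {"linear": [0.0035, 0.0052, 0.0002], "angular": [0, 0, 0]}, {"linear": [0.0025, 0.0058, 0.0002], "angular": [0, 0, 0]}, {"linear": [0.0016, 0.0061, 0.0002], "angular": [0, 0, 0]}, {"linear": [0.0004, 0.0062, 0.0002], "angular": [0, 0, 0]}, {"linear": [-0.0007, 0.0063, 0.0002], "angular": [0, 0, 0]}]}}

```text
t: 5.95
ee_pos: [0.4352, 0.3599, 0.2047]
eef_rot: [-0.001, 0.584, 0.812, -0.002]
wrist_force: [-1.8, -4.3, 8.8]
grip_width: 0.0186
gripper_force: 39.8
```

{"name": "send_rows", "arguments": {"rows": [{"linear": [-0.0017, 0.006, 0.0002], "angular": [0, 0, 0]}, {"linear": [-0.0027, 0.0056, 0.0002], "angular": [0, 0, 0]}, {"linear": [-0.0037, 0.0051, 0.0002], "angular": [0, 0, 0]}, {"linear": [-0.0045, 0.0044, 0.0002], "angular": [0, 0, 0]}, {"linear": [-0.0052, 0.0035, 0.0002], "angular": [0, 0, 0]}, {"linear": [-0.0058, 0.0025, 0.0002], "angular": [0, 0, 0]}, {"linear": [-0.0061, 0.0016, 0.0002], "angular": [0, 0, 0]}, {"linear": [-0.0062, 0.0004, 0.0002], "angular": [0, 0, 0]}, {"linear": [-0.0063, -0.0007, 0.0002], "angular": [0, 0, 0]}, {"linear": [-0.006, -0.0017, 0.0002], "angular": [0, 0, 0]}]}}

```text
t: 6.95
ee_pos: [0.4776, 0.3243, 0.2029]
eef_rot: [-0.0, 0.584, 0.812, 0.002]
wrist_force: [1.5, 3.2, 5.4]
grip_width: 0.0188
gripper_force: 39.4
```

{"name": "send_rows", "arguments": {"rows": [{"linear": [-0.0056, -0.0027, 0.0002], "angular": [0, 0, 0]}, {"linear": [-0.0051, -0.0037, 0.0002], "angular": [0, 0, 0]}, {"linear": [-0.0044, -0.0045, 0.0002], "angular": [0, 0, 0]}, {"linear": [-0.0035, -0.0052, 0.0002], "angular": [0, 0, 0]}, {"linear": [-0.0025, -0.0058, 0.0002], "angular": [0, 0, 0]}, {"linear": [-0.0016, -0.0061, 0.0002], "angular": [0, 0, 0]}, {"linear": [-0.0004, -0.0062, 0.0002], "angular": [0, 0, 0]}, {"linear": [0.0007, -0.0063, 0.0002], "angular": [0, 0, 0]}, {"linear": [0.0017, -0.006, 0.0002], "angular": [0, 0, 0]}, {"linear": [0.0027, -0.0056, 0.0002], "angular": [0, 0, 0]}]}}

```text
t: 7.95
ee_pos: [0.4336, 0.2891, 0.2007]
eef_rot: [0.001, 0.584, 0.812, 0.0]
wrist_force: [3.5, 2.8, 5.3]
grip_width: 0.0188
gripper_force: 39.5
```

{"name": "send_rows", "arguments": {"rows": [{"linear": [0.0037, -0.0051, 0.0002], "angular": [0, 0, 0]}, {"linear": [0.0045, -0.0044, 0.0002], "angular": [0, 0, 0]}, {"linear": [0.0052, -0.0035, 0.0002], "angular": [0, 0, 0]}, {"linear": [0.0058, -0.0025, 0.0002], "angular": [0, 0, 0]}, {"linear": [0.0061, -0.0016, 0.0002], "angular": [0, 0, 0]}, {"linear": [0.0062, -0.0004, 0.0002], "angular": [0, 0, 0]}, {"linear": [0.0063, 0.0007, 0.0002], "angular": [0, 0, 0]}, {"linear": [0.006, 0.0017, 0.0002], "angular": [0, 0, 0]}, {"linear": [0.0056, 0.0027, 0.0002], "angular": [0, 0, 0]}]}}

```text
t: 8.85
ee_pos: [0.406, 0.3309, 0.1989]
eef_rot: [0.002, 0.584, 0.812, -0.001]
wrist_force: [4.2, -4.4, 7.3]
grip_width: 0.0189
gripper_force: 39.7
```

{"name": "send_rows", "arguments": {"rows": [{"linear": [0.0026, 0.0018, 0], "angular": [0, 0, 0]}, {"linear": [0.0025, 0.0019, 0], "angular": [0, 0, 0]}, {"linear": [0.0022, 0.0022, 0], "angular": [0, 0, 0]}, {"linear": [0, 0, 0], "angular": [0, 0, 0]}]}}

```text
t: 9.25
ee_pos: [0.4072, 0.3354, 0.1986]
eef_rot: [0.002, 0.583, 0.812, -0.007]
wrist_force: [-1.4, -15.8, 13.6]
grip_width: 0.0186
gripper_force: 40.5
```

{"name": "send_rows", "arguments": {"rows": [{"linear": [0.0022, 0.0022, 0], "angular": [0, 0, 0]}, {"linear": [0.002, 0.0024, 0], "angular": [0, 0, 0]}, {"linear": [0, 0, 0], "angular": [0, 0, 0]}, {"linear": [0, 0, 0], "angular": [0, 0, 0]}]}}

```text
t: 9.65
ee_pos: [0.4074, 0.3359, 0.1985]
eef_rot: [0.003, 0.583, 0.812, -0.013]
wrist_force: [-6.5, -26.6, 21.7]
grip_width: 0.0188
gripper_force: 41.5
```

Run:
```python
from h import *
s=snap('wrist','w1');st=r.read_state();print(st['t'],st['ee_pos'],st['wrist_force'],R.from_quat(np.roll(st['eef_rot'],-1)).as_matrix().round(3)[:,2],st['ee_pos']-.0187*R.from_quat(np.roll(st['eef_rot'],-1)).as_matrix()[:,2])
snap('side','side1')
```

```text
9.7 [0.40741588 0.33586666 0.19848011] [ -7.10174165 -27.09711015  20.55345441] [-0.011 -0.024 -1.   ] [0.40762044 0.33631272 0.21717367]
```

The wheel is against its stop: force rises with no motion. I'll relax the push, release, rise and check.

{"name": "send_rows", "arguments": {"rows": [{"linear": [-0.0042, -0.0046, 0], "angular": [0, 0, 0]}, {"linear": [-0.0018, -0.0018, -0.0015], "angular": [0, 0, 0]}, {"linear": [0, 0, 0], "angular": [0, 0, 0]}]}}

```text
t: 10.05
ee_pos: [0.4071, 0.3351, 0.1989]
eef_rot: [0.001, 0.584, 0.812, -0.004]
wrist_force: [4.5, -7.5, 2.3]
grip_width: 0.0185
gripper_force: 40.0
```

{"name": "send_rows", "arguments": {"rows": [{"linear": [0, 0, 0], "angular": [0, 0, 0]}, {"linear": [0, 0, 0], "angular": [0, 0, 0]}, {"linear": [0, 0, 0], "angular": [0, 0, 0]}, {"linear": [0, 0, 0], "angular": [0, 0, 0]}, {"linear": [0, 0, 0], "angular": [0, 0, 0]}, {"linear": [0, 0, 0], "angular": [0, 0, 0]}, {"linear": [0, 0, -0.02], "angular": [0, 0, 0]}, {"linear": [0, 0, -0.04], "angular": [0, 0, 0]}, {"linear": [0, 0, -0.04], "angular": [0, 0, 0]}, {"linear": [0, 0, -0.03], "angular": [0, 0, 0]}], "grip": -1}}

```text
t: 11.05
ee_pos: [0.4082, 0.3391, 0.3328]
eef_rot: [0.0, 0.584, 0.812, 0.001]
wrist_force: [0.7, 0.5, -0.1]
grip_width: 0.0856
gripper_force: 0.0
```

Run:
```python
from h import *
a=snap('scene','scene2');b=snap('side','side2');w=snap('wrist','w2')
st=r.read_state();print(st['t'],st['ee_pos'],st['wrist_force'],st['joint_pos'].round(2))
c=np.zeros((600,800,3),np.uint8)
c[:300,:420]=cv2.resize(a['image'][120:220,255:395],None,fx=3,fy=3,interpolation=2)[:,:,::-1]
c[:450,422:797]=cv2.resize(b['image'][105:225,270:370],None,fx=3.75,fy=3.75,interpolation=2)[:,:,::-1]
c[302:600,:420]=cv2.resize(w['image'][100:398,200:620],None,fx=1,fy=1)[:,:,::-1]
cv2.imwrite('pics/c2.png',c)
```

```text
11.2 [0.40861475 0.33937069 0.33235685] [ 0.64915494 -0.41151445 -0.05043912] [ 0.67  0.2   1.48 -0.    1.46  0.35]
```

View pics/c2.png

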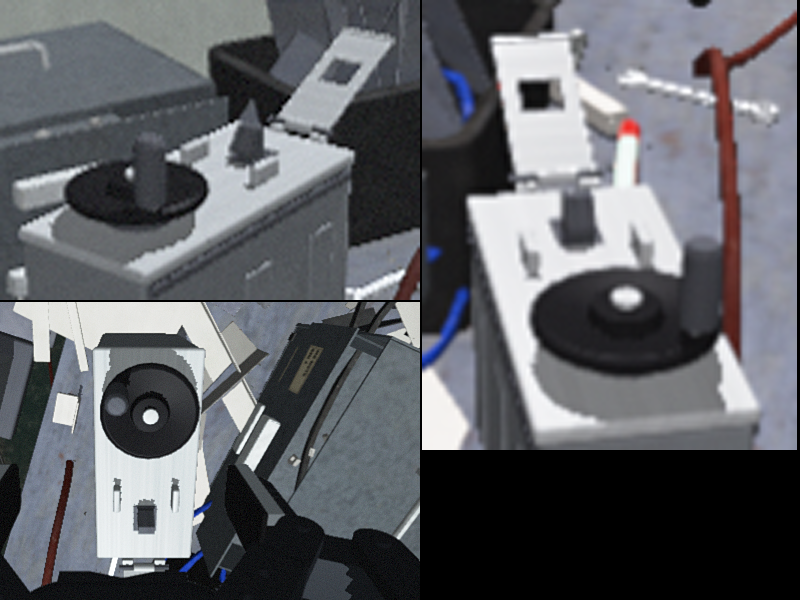

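The lid has sunk (the hub dropped about 4 px in side) and the wheel is free and home. The hasp hinge is near the crop points (302,130) and (558,182). Next I'll measure the hasp and the scrap bin beside it.

Run:
```python
from h import *
a=snap('scene');b=snap('side')
def cc(p): return np.round([p[0]*-.318+p[1]*.948,p[0]*.948+p[1]*.318,p[2]],4)
for n,p,q in(('hinge mid',A(302,130),B(558,181)),('endL',A(340,28),B(493,37)),('endR',A(395,38),B(577,40)),('stap',A(250,102),B(577,190)),('hub',A(131,173),B(627,297)),('scraptop',(397,109),(262,86)),('cheekR',A(264,160),B(640,232)),('cheekL',A(193,143),B(530,240))):
    x,e=tri(a,p,b,q);print(n,cc(x),round(e,4))
for uv in ((223,150),(250,157),(300,103)): print('bin rim side z.1',cc(onz(b,uv,.1)),cc(onz(b,uv,.15)))
w=r.snapshot('side')['image'][60:180,180:360]
cv2.imwrite('pics/bin.png',np.hstack([cv2.resize(w,None,fx=2.2,fy=2.2,interpolation=2),cv2.resize(a['image'][90:210,300:480],None,fx=2.2,fy=2.2,interpolation=2)])[:,:,::-1])
```

```text
hinge mid [-0.0159  0.5196  0.1602] 0.0016
endL [-0.1023  0.5426  0.2125] 0.0007
endR [-0.0986  0.4933  0.2117] 0.0043
stap [0.0492 0.522  0.1942] 0.0145
hub [0.1707 0.5223 0.1917] 0.0001
scraptop [-0.3106  0.5813  0.2118] 0.003
cheekR [0.071  0.4928 0.172 ] 0.003
cheekL [0.0728 0.5506 0.1723] 0.001
bin rim side z.1 [-0.1852  0.6929  0.1   ] [-0.0806  0.6914  0.15  ]
bin rim side z.1 [-0.1364  0.6313  0.1   ] [-0.0368  0.6362  0.15  ]
bin rim side z.1 [-0.4768  0.4532  0.1   ] [-0.3419  0.4765  0.15  ]
```

View pics/bin.png

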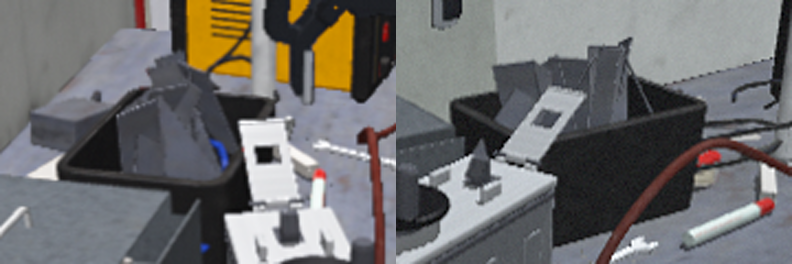

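Run:
```python
from h import *
a=snap('scene');b=snap('side')
def cc(p): return np.round([p[0]*-.318+p[1]*.948,p[0]*.948+p[1]*.318,p[2]],4)
x,e=tri(a,(441.4,136.8),b,(305,104));print(cc(x),e)
x,e=tri(a,(327,135.5),b,(207,137));print(cc(x),e)
print(cc(onz(b,(284.5,140),x[2])))
```

```text
[-0.3436  0.4623  0.1454] 0.000466953939304043
[-0.1873  0.7273  0.139 ] 0.005150611731605915
[-0.133   0.5493  0.139 ]
```

{"name": "send_rows", "arguments": {"rows": [{"linear": [-0.0467, 0.0043, 0], "angular": [0, 0, 0]}, {"linear": [-0.0467, 0.0043, 0], "angular": [0, 0, 0]}, {"linear": [-0.0467, 0.0043, 0], "angular": [0, 0, 0]}, {"linear": [-0.0467, 0.0043, 0], "angular": [0, 0, 0]}, {"linear": [-0.0467, 0.0043, 0], "angular": [0, 0, 0]}, {"linear": [-0.0467, 0.0043, 0], "angular": [0, 0, 0]}, {"linear": [0, 0, 0], "angular": [0, 0, 0]}, {"linear": [0, 0, 0], "angular": [0, 0, 0]}]}}

```text
t: 12.25
ee_pos: [0.5215, 0.0806, 0.329]
eef_rot: [-0.001, 0.585, 0.811, -0.001]
wrist_force: [-0.1, -0.2, -0.2]
grip_width: 0.0852
gripper_force: 0.0
```

Run:
```python
from h import *
w=snap('wrist','w3');s=snap('side','side3');p=r.read_state()['ee_pos'];print(p,p[0]*-.318+p[1]*.948,p[0]*.948+p[1]*.318)
cv2.imwrite('pics/c3.png',np.hstack([w['image'][150:400,150:500],s['image'][0:250,200:450]])[:,:,::-1])
f=lambda t,u,z:[-.318*t+.948*u,.948*t+.318*u,z]
print(proj(w,[f(-.1,.5435,.212),f(-.1,.4985,.212),f(-.014,.521,.1635)]))
```

```text
[0.52109988 0.08215387 0.32960233] -0.08782789050348458 0.520127612860155
[[351.67689883 208.65718819]
 [293.9134016  208.77554198]
 [322.59314844  93.58004452]]
```

View pics/c3.png

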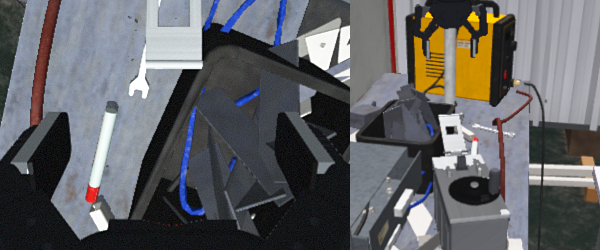

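Hasp end at wrist px (296..352, 217), within 2 px laterally. Go down and grip its edges.

{"name": "send_rows", "arguments": {"rows": [{"linear": [0, 0.0005, 0.03], "angular": [0, 0, 0]}, {"linear": [0, 0, 0.04], "angular": [0, 0, 0]}, {"linear": [0, 0, 0.03], "angular": [0, 0, 0]}, {"linear": [0, 0, 0.03], "angular": [0, 0, 0]}, {"linear": [0, 0, 0.014], "angular": [0, 0, 0]}, {"linear": [0, 0, 0], "angular": [0, 0, 0]}, {"linear": [0, 0, 0], "angular": [0, 0, 0]}]}}

```text
t: 13.05
ee_pos: [0.5221, 0.0827, 0.1867]
eef_rot: [0.0, 0.583, 0.812, 0.0]
wrist_force: [-0.1, -0.5, 0.4]
grip_width: 0.0856
gripper_force: 0.0
```

{"name": "send_rows", "arguments": {"rows": [{"linear": [0, 0, 0], "angular": [0, 0, 0]}, {"linear": [0, 0, 0], "angular": [0, 0, 0]}, {"linear": [0, 0, 0], "angular": [0, 0, 0]}, {"linear": [0, 0, 0], "angular": [0, 0, 0]}, {"linear": [0, 0, 0], "angular": [0, 0, 0]}, {"linear": [0, 0, 0], "angular": [0, 0, 0]}], "grip": 1, "newtons": 40}}

```text
t: 13.65
ee_pos: [0.522, 0.081, 0.1866]
eef_rot: [0.0, 0.584, 0.812, -0.0]
wrist_force: [-2.1, -3.8, 3.9]
grip_width: 0.0436
gripper_force: 40.8
```

Run:
```python
import numpy as np
al=np.concatenate([[2.635,2.57],np.arange(2.45,.5,-.13)]);print(al[-1],len(al))
P=np.round(84*np.stack([np.cos(al),-np.sin(al)],1),1);d=np.round(np.diff(P,axis=0),1)
for i in range(0,len(d),6):print(d[i:i+6].tolist())
```

```text
0.6300000000000017 17
[[2.8, -4.6], [5.9, -8.2], [7.5, -7.9], [8.4, -6.9], [9.3, -5.7], [10.0, -4.5]]
[[10.4, -3.2], [10.8, -1.8], [10.9, -0.4], [10.8, 1.1], [10.7, 2.4], [10.2, 3.8]]
[[9.7, 5.1], [8.9, 6.3], [8.0, 7.4], [7.0, 8.4]]
```

{"name": "send_rows", "arguments": {"rows": [{"linear": [0.0028, 0, -0.0046], "angular": [0, 0, 0]}, {"linear": [0.0059, 0, -0.0082], "angular": [0, 0, 0]}, {"linear": [0.0075, 0, -0.0079], "angular": [0, 0, 0]}]}}

```text
t: 13.95
ee_pos: [0.5171, 0.0956, 0.206]
eef_rot: [0.001, 0.584, 0.812, -0.001]
wrist_force: [1.6, -3.8, -5.4]
grip_width: 0.0441
gripper_force: 41.9
```

{"name": "send_rows", "arguments": {"rows": [{"linear": [0.0084, 0, -0.0069], "angular": [0, 0, 0]}, {"linear": [0.0093, 0, -0.0057], "angular": [0, 0, 0]}, {"linear": [0.01, 0, -0.0045], "angular": [0, 0, 0]}]}}

```text
t: 14.25
ee_pos: [0.5084, 0.1218, 0.2236]
eef_rot: [0.001, 0.584, 0.812, -0.002]
wrist_force: [1.6, -5.2, -3.8]
grip_width: 0.0435
gripper_force: 43.2
```

Small forces, as expected. Continuing the swing.

{"name": "send_rows", "arguments": {"rows": [{"linear": [0.0104, 0, -0.0032], "angular": [0, 0, 0]}, {"linear": [0.0108, 0, -0.0018], "angular": [0, 0, 0]}, {"linear": [0.0109, 0, -0.0004], "angular": [0, 0, 0]}, {"linear": [0.0108, 0, 0.0011], "angular": [0, 0, 0]}, {"linear": [0.0107, 0, 0.0024], "angular": [0, 0, 0]}]}}

```text
t: 14.75
ee_pos: [0.4909, 0.1746, 0.2263]
eef_rot: [-0.0, 0.584, 0.812, 0.001]
wrist_force: [-0.1, 0.2, 0.1]
grip_width: 0.0283
gripper_force: 0.0
```

{"name": "send_rows", "arguments": {"rows": [{"linear": [0.0102, 0, 0.0038], "angular": [0, 0, 0]}, {"linear": [0.0097, 0, 0.0051], "angular": [0, 0, 0]}, {"linear": [0.0089, 0, 0.0063], "angular": [0, 0, 0]}, {"linear": [0.008, 0, 0.0074], "angular": [0, 0, 0]}, {"linear": [0.007, 0, 0.0084], "angular": [0, 0, 0]}, {"linear": [0, 0, 0], "angular": [0, 0, 0]}]}}

```text
t: 15.35
ee_pos: [0.476, 0.2159, 0.1932]
eef_rot: [-0.001, 0.583, 0.812, -0.001]
wrist_force: [-0.3, -0.2, 0.3]
grip_width: -0.0001
gripper_force: 0.0
```

Run:
```python
from h import *
a=snap('scene');b=snap('side')
p=r.read_state()['ee_pos'];print(p,p[0]*-.318+p[1]*.948,p[0]*.948+p[1]*.318)
cv2.imwrite('pics/c4.png',np.hstack([cv2.resize(a['image'][70:220,250:390],None,fx=2.8,fy=2.8),cv2.resize(b['image'][60:210,250:390],None,fx=2.8,fy=2.8)])[:,:,::-1])
```

```text
[0.47706814 0.21551233 0.19453504] 0.05259802195215421 0.5207935186998119
```

View pics/c4.png

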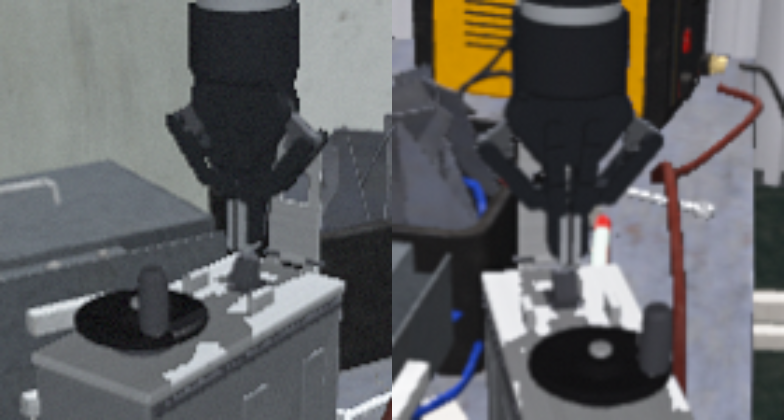

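The grip slipped off as the hasp came near upright. The hasp (scene crop x≈300, roughly vertical) now stands behind the shut fingers, which are clear above the staple. I'll go over it and push it from behind with shut fingers.

{"name": "send_rows", "arguments": {"rows": [{"linear": [0, 0, -0.03], "angular": [0, 0, 0]}, {"linear": [0, 0, -0.04], "angular": [0, 0, 0]}, {"linear": [0, 0, -0.045], "angular": [0, 0, 0]}, {"linear": [-0.03, 0, 0], "angular": [0, 0, 0]}, {"linear": [-0.04, 0, 0], "angular": [0, 0, 0]}, {"linear": [-0.04, 0, 0], "angular": [0, 0, 0]}, {"linear": [-0.028, 0, 0], "angular": [0, 0, 0]}, {"linear": [0, 0, 0], "angular": [0, 0, 0]}, {"linear": [0, 0, 0.03], "angular": [0, 0, 0]}, {"linear": [0, 0, 0.03], "angular": [0, 0, 0]}, {"linear": [0, 0, 0.012], "angular": [0, 0, 0]}, {"linear": [0, 0, 0], "angular": [0, 0, 0]}]}}

```text
t: 16.65
ee_pos: [0.5201, 0.0849, 0.2366]
eef_rot: [-0.001, 0.584, 0.812, -0.001]
wrist_force: [-1.0, -1.2, 0.2]
grip_width: -0.0002
gripper_force: 0.0
```

Run:
```python
from h import *
a=snap('scene');b=snap('side')
p=r.read_state()['ee_pos'];print(r.read_state()['wrist_force'],p,p[0]*-.318+p[1]*.948,p[0]*.948+p[1]*.318)
cv2.imwrite('pics/c5.png',np.hstack([cv2.resize(a['image'][70:220,250:390],None,fx=2.8,fy=2.8),cv2.resize(b['image'][60:210,250:390],None,fx=2.8,fy=2.8)])[:,:,::-1])
for n in [0]:
  H=np.array([-.015,.521,.1635])
al=np.concatenate([[2.0],np.arange(1.85,.29,-.15)]);rho=np.interp(al,[.3,1.2],[101,84])/1000
c=np.stack([-.015+rho*np.cos(al)-.002*np.sin(al)-.011,.1635+rho*np.sin(al)+.002*np.cos(al)],1)
c[al>1.57,1]=.2475
print(np.c_[al,c.round(4)]);print(np.diff(c,axis=0).round(4))
```

```text
[-0.14850588 -0.73929094  0.44399729] [0.52172027 0.08506073 0.23903496] -0.08526947085163751 0.5216401267285629
[[ 2.000e+00 -6.280e-02  2.475e-01]
 [ 1.850e+00 -5.110e-02  2.475e-01]
 [ 1.700e+00 -3.880e-02  2.475e-01]
 [ 1.550e+00 -2.630e-02  2.475e-01]
 [ 1.400e+00 -1.370e-02  2.466e-01]
 [ 1.250e+00 -1.400e-03  2.438e-01]
 [ 1.100e+00  1.120e-02  2.410e-01]
 [ 9.500e-01  2.400e-02  2.368e-01]
 [ 8.000e-01  3.640e-02  2.306e-01]
 [ 6.500e-01  4.790e-02  2.222e-01]
 [ 5.000e-01  5.840e-02  2.119e-01]
 [ 3.500e-01  6.730e-02  1.997e-01]]
[[ 0.0117  0.    ]
 [ 0.0123  0.    ]
 [ 0.0126  0.    ]
 [ 0.0126 -0.0009]
 [ 0.0123 -0.0028]
 [ 0.0126 -0.0029]
 [ 0.0128 -0.0041]
 [ 0.0124 -0.0063]
 [ 0.0116 -0.0084]
 [ 0.0104 -0.0103]
 [ 0.0089 -0.0122]]
```

View pics/c5.png

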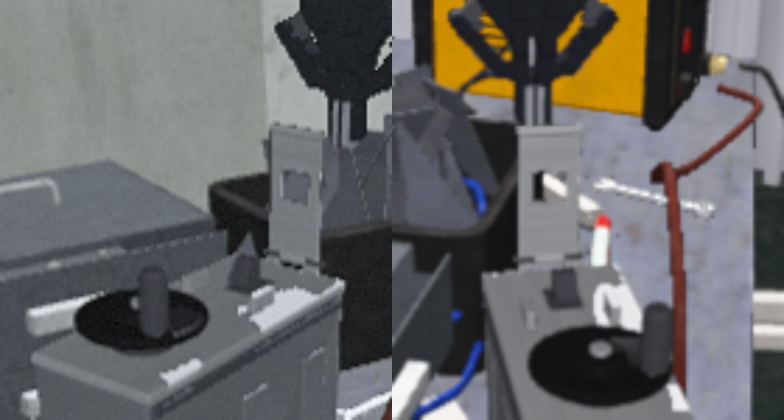

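The hasp stands upright with the shut fingers behind its tab. I'll push it over along the arc.

{"name": "send_rows", "arguments": {"rows": [{"linear": [0.0116, 0, -0.003], "angular": [0, 0, 0]}, {"linear": [0.0116, 0, -0.003], "angular": [0, 0, 0]}, {"linear": [0.0116, 0, -0.003], "angular": [0, 0, 0]}, {"linear": [0.0123, 0, 0], "angular": [0, 0, 0]}, {"linear": [0.0126, 0, 0], "angular": [0, 0, 0]}, {"linear": [0.0126, 0, 0.0009], "angular": [0, 0, 0]}, {"linear": [0.0123, 0, 0.0028], "angular": [0, 0, 0]}]}}

```text
t: 17.45
ee_pos: [0.4939, 0.1659, 0.2433]
eef_rot: [0.0, 0.584, 0.812, 0.0]
wrist_force: [0.9, -0.6, 0.1]
grip_width: -0.0002
gripper_force: 0.5
```

{"name": "send_rows", "arguments": {"rows": [{"linear": [0.0126, 0, 0.0029], "angular": [0, 0, 0]}, {"linear": [0.0128, 0, 0.0041], "angular": [0, 0, 0]}, {"linear": [0.0124, 0, 0.0063], "angular": [0, 0, 0]}, {"linear": [0.0116, 0, 0.0084], "angular": [0, 0, 0]}, {"linear": [0.0104, 0, 0.0103], "angular": [0, 0, 0]}, {"linear": [0.0089, 0, 0.0122], "angular": [0, 0, 0]}, {"linear": [0, 0, 0], "angular": [0, 0, 0]}]}}

```text
t: 18.15
ee_pos: [0.4706, 0.2309, 0.1968]
eef_rot: [-0.002, 0.584, 0.812, -0.001]
wrist_force: [-0.4, -0.4, -0.2]
grip_width: -0.0003
gripper_force: 0.0
```

Run:
```python
from h import *
a=snap('scene');b=snap('side')
p=r.read_state()['ee_pos'];print(r.read_state()['wrist_force'],p,p[0]*-.318+p[1]*.948,p[0]*.948+p[1]*.318)
cv2.imwrite('pics/c6.png',np.hstack([cv2.resize(a['image'][90:220,250:390],None,fx=2.8,fy=2.8),cv2.resize(b['image'][80:210,250:390],None,fx=2.8,fy=2.8)])[:,:,::-1])
```

```text
[ 0.98444893 -0.61240942  0.03133015] [0.47202716 0.23046042 0.19862856] 0.06837184487608047 0.5207681597319064
```

View pics/c6.png

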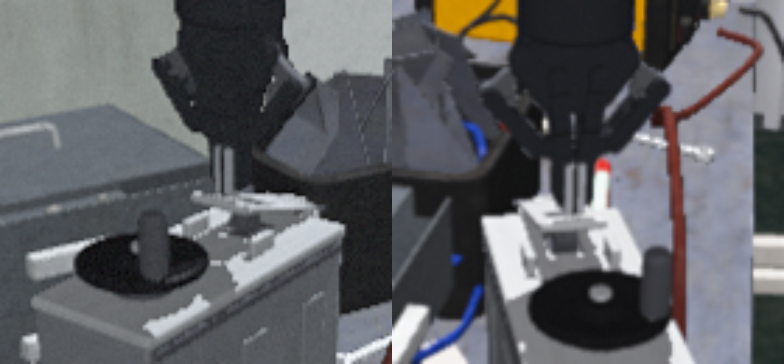

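The hasp now leans low over the staple (scene crop end (200,200), side crop (565,212)), with the fingertips on its tab. I'll shift outwards clear of the staple and press down.

{"name": "send_rows", "arguments": {"rows": [{"linear": [0.0075, 0, -0.002], "angular": [0, 0, 0]}, {"linear": [0, 0, 0.004], "angular": [0, 0, 0]}, {"linear": [0, 0, 0.004], "angular": [0, 0, 0]}, {"linear": [0, 0, 0.004], "angular": [0, 0, 0]}, {"linear": [0, 0, 0.004], "angular": [0, 0, 0]}, {"linear": [0, 0, 0.004], "angular": [0, 0, 0]}]}}

```text
t: 18.85
ee_pos: [0.47, 0.2398, 0.1831]
eef_rot: [-0.001, 0.585, 0.811, 0.003]
wrist_force: [-5.0, 7.6, 13.3]
grip_width: 0.0001
gripper_force: 6.4
```

{"name": "send_rows", "arguments": {"rows": [{"linear": [0, 0, 0.003], "angular": [0, 0, 0]}, {"linear": [0, 0, 0.003], "angular": [0, 0, 0]}, {"linear": [0, 0, 0.002], "angular": [0, 0, 0]}, {"linear": [0, 0, 0.002], "angular": [0, 0, 0]}]}}

```text
t: 19.25
ee_pos: [0.4697, 0.2366, 0.1704]
eef_rot: [-0.0, 0.584, 0.812, -0.001]
wrist_force: [-0.2, -0.3, -0.1]
grip_width: 0.0
gripper_force: 0.0
```

Force dropped to zero, so it has probably snapped. I'll press gently to confirm it is seated.

{"name": "send_rows", "arguments": {"rows": [{"linear": [0, 0, 0.002], "angular": [0, 0, 0]}, {"linear": [0, 0, 0.002], "angular": [0, 0, 0]}, {"linear": [0, 0, 0.002], "angular": [0, 0, 0]}, {"linear": [0, 0, 0], "angular": [0, 0, 0]}]}}

```text
t: 19.65
ee_pos: [0.47, 0.237, 0.1669]
eef_rot: [0.0, 0.584, 0.812, 0.0]
wrist_force: [-4.9, -2.3, 12.9]
grip_width: 0.0003
gripper_force: 5.0
```

{"name": "send_rows", "arguments": {"rows": [{"linear": [0, 0, 0.002], "angular": [0, 0, 0]}, {"linear": [0, 0, 0.001], "angular": [0, 0, 0]}, {"linear": [0, 0, 0], "angular": [0, 0, 0]}]}}

```text
t: 19.95
ee_pos: [0.4702, 0.2371, 0.1662]
eef_rot: [0.001, 0.584, 0.812, 0.001]
wrist_force: [-6.1, -4.3, 24.1]
grip_width: -0.0005
gripper_force: 9.8
```

{"name": "send_rows", "arguments": {"rows": [{"linear": [0, 0, -0.005], "angular": [0, 0, 0]}, {"linear": [0, 0, -0.03], "angular": [0, 0, 0]}, {"linear": [0, 0, -0.04], "angular": [0, 0, 0]}, {"linear": [0, 0, -0.045], "angular": [0, 0, 0]}, {"linear": [-0.04, 0, -0.03], "angular": [0, 0, 0]}, {"linear": [-0.045, 0, 0], "angular": [0, 0, 0]}, {"linear": [-0.045, 0, 0], "angular": [0, 0, 0]}, {"linear": [-0.045, 0, 0], "angular": [0, 0, 0]}, {"linear": [0, 0, 0], "angular": [0, 0, 0]}]}}

```text
t: 20.85
ee_pos: [0.5268, 0.0666, 0.3115]
eef_rot: [0.001, 0.586, 0.81, -0.001]
wrist_force: [-0.2, 0.6, -0.2]
grip_width: 0.0001
gripper_force: 0.0
```

Run:
```python
from h import *
a=snap('scene');b=snap('side');print(r.read_state()['wrist_force'],r.read_state()['ee_pos'])
cv2.imwrite('pics/c7.png',np.hstack([cv2.resize(a['image'][120:220,260:380],None,fx=3.3,fy=3.3,interpolation=2),cv2.resize(b['image'][120:220,260:380],None,fx=3.3,fy=3.3,interpolation=2)])[:,:,::-1])
```

```text
[-0.02894753  0.66425466 -0.61725776] [0.52562326 0.0703817  0.31149492]
```

View pics/c7.png

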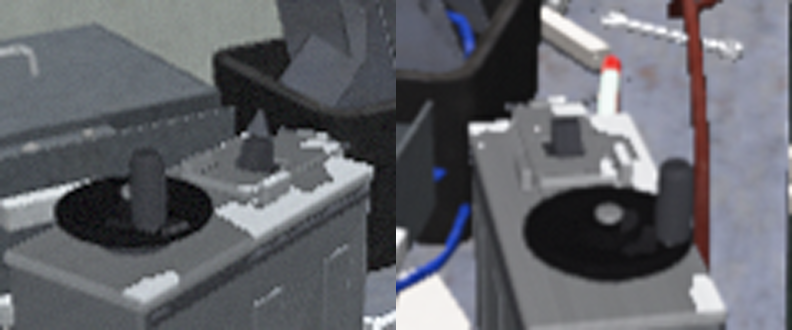

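The hasp lies flat between the cheeks with the staple through its slot (scene crop (255,160), side crop (568,140)). The wheel is still home and the arm is clear, so I'm handing in.

```bash
python3 -c "
from bench import r
print(r.close_job())"
```

```text
the job is handed in; nothing more can be done
None
```

The handwheel is wound clockwise to its stop with the lid down, the hasp lies flat under the snapped staple, and the job was handed in at about 21 s with the robot clear of everything. My grip slipped off the hasp near upright, so I pushed it the rest of the way with shut fingers.

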